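Unlock the peg keeper and stand the sign in its holder

ROBOT

A 6-joint arm with a two-finger parallel gripper is mounted at the origin on a cart in front of the work surface, level with it; the furniture and walls round the work are solid. World frame = base frame: x ahead of the robot, y to its left, z up, the work surface at z = 0. Lengths are in m, angles in rad, forces in N, time in s.
With the tool pointing down it reaches from about 0.325 to 0.85 m from the base axis. Payload 15.5 kg.
Tool frame: the origin (TCP) lies midway between the tips of the shut fingers; the grasp point (between the pads) lies 19 mm behind it; z points along the fingers, y is the direction in which the jaws open and shut (so a half turn about z gives the same grasp; the last joint's range is limited). The gripper opens to 91 mm and grips with 3 to 60 N. Pads are 32 mm wide; open, the fingers measure 118 mm over their backs; the gripper's body (76 mm by 178 mm) begins 60 mm behind the grasp point.
Start: joints at [1.044, 0.494, 1.345, -0, 1.302, -0.096], TCP at [0.261, 0.568, 0.174] pointing down, gripper open.
Joint ranges: [-2.91, 2.91], [-0.82, 2.16], [0.22, 2.67], [-1.22, 4.37], [0.12, 2.79], [-3.08, 3.08]. Speed limits (rad/s): [1.89, 1.89, 2.57, 3.01, 3.01, 3.01].

INTERFACE

Orientations are given as [roll, pitch, yaw] about the fixed x, y, z axes, in that order (R = Rz(yaw) Ry(pitch) Rx(roll)).
In Python, from plant import ctrl gives the robot as it stands.
- The arm moves only by the tool servo_tool, never from a script. Its argument "motion" is a list of rows, each a list of 5 numbers: the shift along the tool's x, y, z each as a share of 25 mm, from -1 to 1, then the turn about the tool's z as a share of 0.12 rad, from -1 to 1, then the opening, from 0 (shut) to 1 (fully open). In form: [[tx, ty, tz, yaw, fingers], ...]. A call has 1 to 20 rows; each row shifts and turns the commanded pose from where the row before left it, along the tool's axes as they then stand; what a row does not reach is not made up. A row lasts 1/10 s, in which the tool goes at most 50 mm and 8.59 degrees, less where a joint would pass 70% of its speed; a pose out of reach is approached as far as the arm can. A call with a number of a shift or a turn outside -1 to 1 is refused whole. A call with a gripper value outside its range is refused whole. The fingers move at their own pace and stop on an object; "force" is the grip in N (left out, the last holds). Time passes only in rows, so rows that do not move let the fingers close. It gives the time, the measured TCP pose, the force and the opening at its end, in the units of the state.
- ctrl.get_obs(): the state, without advancing time (a new reading comes with each control period).
- ctrl.grab_frame(name): name is "side" or "top" or "wrist"; returns the picture (480x640x3 uint8, red, green, blue); there is no depth.
- ctrl.get_calibration(name): a dict with "mtx" (3x3 intrinsics, pixels), "dist_coeffs" ([k1, k2, p1, p2, k3] as OpenCV has them; the pictures are not rectified), "eye" and "rotation" of the camera in the world; the wrist camera has in their place "hand_eye" (4x4, takes a point from camera to tool coordinates, whose origin is the TCP and whose axes are the flange's). Camera axes: x right, y up, looking along -z (the intrinsics and any distortion apply to the point x, -y, -z); pixel columns grow to the right and rows downward; lengths in m; the calibration is good to about 2 mm. A picture is of the moment at which its call begins: read the wrist's pose just before it. get_calibration takes no time and is no camera call.
- ctrl.close_job(): hands the job in, once; it reports no verdict.
The state is a dict: "time": time; "q": joint angles; "joint_vel": joint speeds; "joint_efforts": joint torques, N m; "tcp_pos": TCP position; "orientation": TCP orientation; "wrist_force": force on the tool from outside, world axes, zero at the start; "wrist_torque": the same for the moment, N m; "finger_gap": finger opening in m.
Only numpy, scipy, OpenCV 4.12 (cv2) and the standard library are available. Lean on these libraries where they do the work, as an engineer would, in place of code of your own. Each camera call takes 0.05 s, during which the arm holds its last target. There are 200 camera calls.

TASK

Take the small wooden sign down from its lockable peg: gently press the sprung keeper at the end of the peg down until it clicks and stays open, then draw the sign off the end of the peg without forcing it. Stand the sign upright, fully home in the slotted wooden holder, set down gently, and leave the other things where they are.

Things in the scene. Friction and masses are not known exactly. Their poses are not given: they have to be found in the camera images.
- peg_stand: Fixed stand: dark wooden foot (110 x 90 x 12 mm), dark steel post (20x22 mm, top at z 162 mm) and a flat level steel peg, 12 mm wide, running from the post along the stand's -x, towards the robot. Origin: on the counter under the post's centre, z up. Peg top at z 150, underside at z 134 mm. A hinge block ends it at x -173 mm; from x -113 mm outward it is a low ledge under the keeper.
- peg_mid (a point): Point on the centre line of the peg's top plane: x -90, y 0, z 150 mm of the stand. The sign can leave the peg only past the outer end: with the keeper open, raise it 12 to 16 mm off the peg's top (its opening allows 20) and draw it out along the stand's -x.
- keeper (a joint): Sprung steel flap over the peg's outer end, hinged along the stand's y. 0 rad: shut, sloping up 42 degrees towards the post; blocks the sign. Pressed down it turns to a hard stop at 0.64 rad. It takes about 5 N at first and less further down; at 0.60 rad (2 mm before the stop) it clicks over centre and stays open by itself; let go earlier, it springs shut. Over 16 N damages it: press slowly.
- keeper_nominal (a point): Fixed point of the stand, x -134, z 178 mm: where the top of the keeper's thumb edge should be when shut. The edge is a free-turning steel roller, radius 5 mm, 24 mm long along y. Open, it lies at x -123 mm, 24 mm lower (4 mm over the peg). But the keeper unit is clamped on by hand up to 6 mm higher or lower than that and no reading tells: feel for it.
- sign: Hanging sign, about 0.15 kg. Origin: centre of its lower edge; z up, x through its thickness (along the stand's x while it hangs). Wooden plaque 12 mm thick (x), 64 mm wide (y), 60 mm high, with a round inlay standing out 1.4 mm on both faces at z 17 to 55. Above it a closed steel bail and on that an upright wooden grip.
- sign_eye (a point): Centre of the underside of the bail's top bar, z 96 mm of the sign. The bail is 8 mm thick in x and 60 mm wide; top bar z 96 to 104 mm; its opening is 44 mm wide, 36 mm high (z 60 to 96). The peg passes through it and the bar rests on the peg, 45 to 65 mm out from the post's centre.
- sign_grip (a point): Point in the sign's wooden grip at z 126 mm of the sign, a good height to grip. The grip is 18 mm (x) by 14 mm (y), z 104 to 146 mm; fingertips beside it must stay above z 104 mm (the bar).
- holder: Fixed light wooden block, 56 mm (x) by 96 mm (y) by 30 mm high, one slot in its top: 17 mm wide (x), 72 mm long (y), 22 mm deep. Origin: on the counter under its centre, axes along its sides. The sign's plaque goes in lower edge down, its width along the slot, either face to the front.
- slot_floor (a point): Centre of the slot's floor, 8 mm above the counter.
- cup: Bystander: white tasting cup with a handle, 60x77x52 mm. Origin: centre of its underside.
- dish: Bystander: white dish of cocoa beans, 68 mm across, 42 mm high. Origin: centre of its underside.
- tablet: Bystander: flat wrapped chocolate tablet, 74x150x11 mm. Origin: centre of its underside.
- stamp: Bystander: wooden date stamp, 24x42x60 mm. Origin: centre of its underside.

How it is judged:
On the way, in this order (a step that is already met when the one before it is completed fails the run):
1. the keeper is pressed open (past 0.61 rad) while the sign still hangs on the peg (value of joint keeper above 0.61 rad and distance between sign_eye and peg_mid below 0.07 m), for 0.2 s.
2. the sign is off the peg (the middle of its bail more than 100 mm from the middle of the peg) (distance between sign_eye and peg_mid above 0.1 m), for 0.1 s.
At the end, for the whole second after the job is handed in: The sign stands in the holder's slot, its lower edge within 4 mm of the slot's floor and 9 mm of its centre, leaning less than 0.2 rad, released and at rest; the keeper has stayed open (past 0.61 rad) (horizontal distance between sign and slot_floor below 0.009 m and z of sign in the frame of slot_floor below 0.004 m and angle between sign's own z axis and vertical below 0.2 rad and linear speed of sign below 0.03 m/s and contact force between the fingers and sign below 0.1 N and value of joint keeper above 0.61 rad); the robot touches nothing.
It fails at once if more than 16 N on the keeper (contact force between keeper and anything else above 16 N).
It fails at once if the sign is forced against the peg stand with more than 20 N (contact force between sign and peg_stand above 20 N).
It fails at once if the sign is set into or dropped on the holder with more than 40 N (contact force between sign and holder above 40 N).
It fails at once if a bystander is moved more than 20 mm (distance of any of cup, dish, tablet, stamp from where it was at the start of the episode above 0.02 m).
It also fails if it takes over 62 s, if anything falls off the work surface, if the arm or the gripper's body presses on something with over 40 N, if the wrist force passes 120 N, or if a joint passes its speed limit or range.

## Working session

There is one attempt and no reset: what is moved stays moved. The work goes in short steps, Python scripts to look and compute and a tool call to move; the robot and the scene stay as the last step left them, time stands still between calls to the robot, and variables do not carry over. Pictures are saved under pics/ and viewed, about 8 in all and at most 12, crops included, and the job is handed in when it is done.

Besides the shell and the picture viewer there is one more tool, called after "Emit:" as name([rows], argument=value, ...), one row to a line, values as JSON. servo_tool: Moves the arm, as the interface text tells. Its arguments: {"type":"object","properties":{"motion":{"type":"array"},"force":{"type":"number"}},"required":["motion"]}

```bash
mkdir -p pics; ls; cat > h.py <<'E'
import numpy as np, cv2
from plant import ctrl
from scipy.spatial.transform import Rotation as R
def cam(n, obs=None):
    c=ctrl.get_calibration(n); K=np.array(c["mtx"]);d=np.array(c["dist_coeffs"])
    if n=="wrist":
        o=obs or ctrl.get_obs(); T=np.eye(4);T[:3,:3]=R.from_euler('xyz',o["orientation"]).as_matrix();T[:3,3]=o["tcp_pos"]
        T=T@np.array(c["hand_eye"]); return K,d,T[:3,3],T[:3,:3]
    return K,d,np.array(c["eye"]),np.array(c["rotation"])
def ray(C,uv):
    K,d,e,r=C; p=cv2.undistortPoints(np.array([[uv]],float),K,d)[0,0]
    v=r@np.array([p[0],-p[1],-1]); return e,v/np.linalg.norm(v)
def onz(C,uv,z):
    e,v=ray(C,uv); return e+v*(z-e[2])/v[2]
def proj(C,P):
    K,d,e,r=C; q=(np.atleast_2d(P)-e)@r*np.array([1,-1,-1])
    return cv2.projectPoints(q,np.zeros(3),np.zeros(3),K,d)[0][:,0]
def tri(C1,u1,C2,u2):
    e1,a=ray(C1,u1);e2,b=ray(C2,u2)
    s=np.linalg.lstsq(np.c_[a,-b],e2-e1,rcond=None)[0]; p,q=e1+s[0]*a,e2+s[1]*b
    return (p+q)/2,np.linalg.norm(p-q)
def snap(n,f):
    o=ctrl.get_obs(); im=ctrl.grab_frame(n)[:,:,::-1].copy(); cv2.imwrite("pics/"+f,im); return im,o
E
python3 - <<'E'
from h import *
for n in("top","side"):
    snap(n,n+"0.png"); C=cam(n); print(n,C[2].round(3),C[3].round(2).tolist())
o=ctrl.get_obs();print(o)
print(ctrl.get_calibration("wrist"))
E
```

```text
pics
top [ 0.299 -0.211  1.16 ] [0.25, 0.0, -1.62]
side [ 0.271 -1.145  0.654] [1.07, 0.0, -0.28]
{'time': 0.1, 'q': array([ 1.04451391e+00,  4.94110796e-01,  1.34605796e+00,  2.05611634e-05,
        1.30250291e+00, -9.54693030e-02]), 'joint_vel': array([ 0.00095959, -0.00116736, -0.00095315,  0.00039594,  0.00084617,
       -0.00075689]), 'joint_efforts': array([ 3.17816121e-03, -8.80240059e+01, -3.82545447e+01,  7.07527692e-02,
        4.81043116e-02,  7.74530963e-05]), 'tcp_pos': array([0.26078727, 0.56757472, 0.17380809]), 'orientation': array([-3.14052045e+00, -1.22585282e-04,  2.71077402e+00]), 'wrist_force': array([ 0.08656904,  0.01989576, -0.33413115]), 'wrist_torque': array([ 0.02881106, -0.06005771,  0.01208294]), 'finger_gap': 0.09109802738341193}
{'mtx': array([[348.06271468,   0.        , 322.846795  ],
       [  0.        , 348.06271468, 237.46387256],
       [  0.        ,   0.        ,   1.        ]]), 'dist_coeffs': array([0.00837171, 0.        , 0.        , 0.        , 0.        ]), 'hand_eye': array([[-1.05972801e-03,  9.70596614e-01,  2.40709555e-01,
         6.80516440e-02],
       [ 9.99999313e-01,  1.14914930e-03, -2.31121402e-04,
         8.94500590e-04],
       [-5.00936865e-04,  2.40709144e-01, -9.70597165e-01,
        -2.10438294e-01],
       [ 0.00000000e+00,  0.00000000e+00,  0.00000000e+00,
         1.00000000e+00]])}
```

```bash
sed -i 's/np.array(c\["rotation"\])$/R.from_euler("xyz",c["rotation"]).as_matrix()/' h.py; python3 -c "
from h import *
for n in('top','side'): print(cam(n)[3].round(2).tolist(), proj(cam(n),[[.261,.568,.174]]))"
```

```text
[[-0.05, 0.97, -0.24], [-1.0, -0.05, 0.01], [-0.0, 0.24, 0.97]] [[-57.92649644 381.71938859]]
[[0.96, 0.14, -0.25], [-0.28, 0.46, -0.84], [-0.0, 0.88, 0.48]] [[146.5826881  130.17172355]]
```

View pics/top0.png

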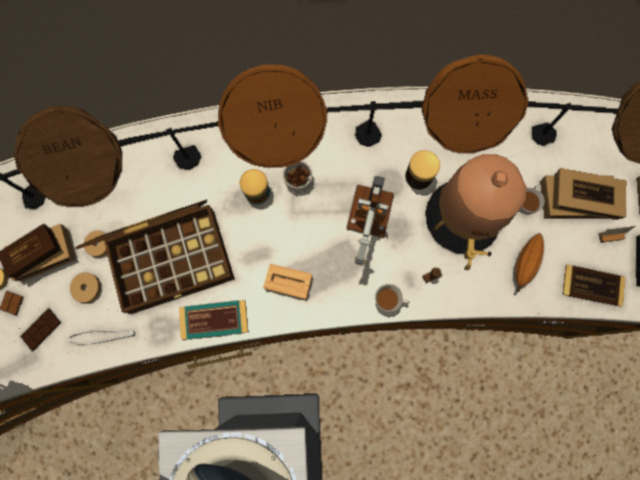

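View pics/side0.png

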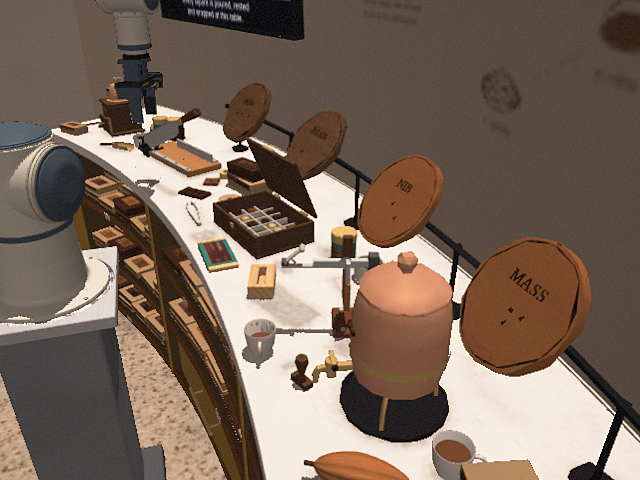

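```bash
python3 - <<'E'
from h import *
a=cv2.imread('pics/top0.png')[165:315,260:420];b=cv2.imread('pics/side0.png')[225:345,240:400]
a=cv2.resize(a,None,fx=2.5,fy=2.5,interpolation=3);a=cv2.resize(cv2.imread('pics/top0.png')[165:315,260:420],(640,600),interpolation=3)
cv2.imwrite('pics/ct.png',a);cv2.imwrite('pics/cs.png',cv2.resize(b,(800,600),interpolation=3))
E
```

```text
(no output)
```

View pics/ct.png

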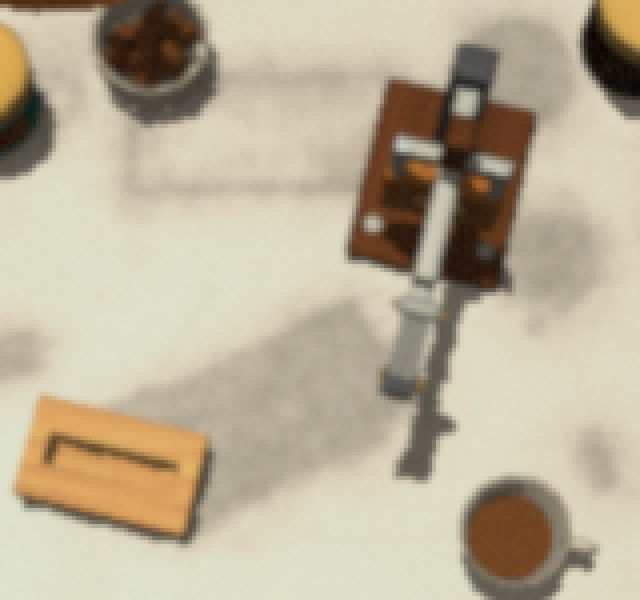

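View pics/cs.png

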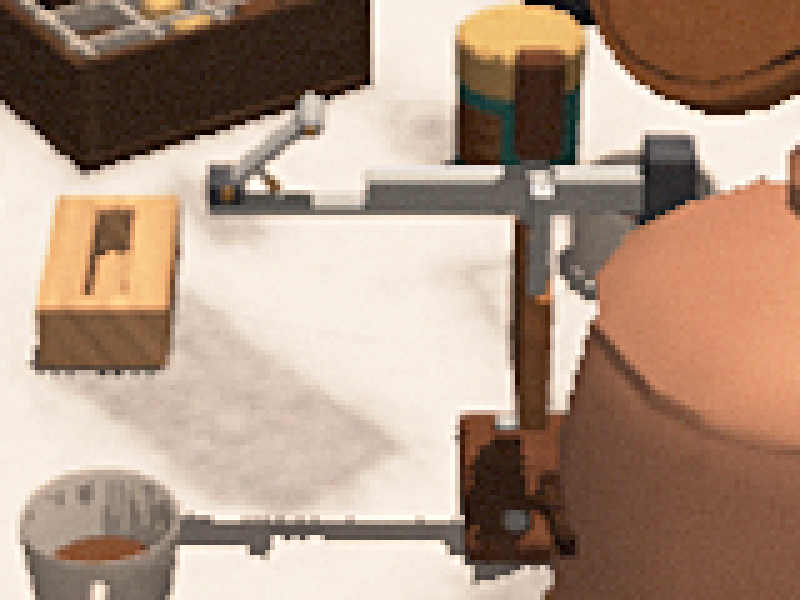

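```bash
python3 - <<'E'
from h import *
T=cam('top');S=cam('side')
f=lambda p:(p[0]/4+260-.4,p[1]/4+165-.4); g=lambda p:(p[0]/5+240-.4,p[1]/5+225-.4)
foot=np.array([onz(T,f(p),.012) for p in[(388,80),(538,113),(500,288),(350,260)]]);print('foot',foot.round(4).tolist(),foot.mean(0))
hol=np.array([onz(T,f(p),.03) for p in[(42,397),(208,435),(187,532),(18,492)]]);print('hol',hol.round(4).tolist(),hol.mean(0))
sl=np.array([onz(T,f(p),.03) for p in[(50,432),(180,467)]]);print(sl)
hs=np.array([onz(S,g(p),.03) for p in[(58,197),(180,197),(165,312),(36,309)]]);print('hol side',hs.round(4).tolist(),hs.mean(0))
for n,p in dict(posttop=(472,62),pegA=(440,180),pegB=(425,278)).items(): print(n,onz(T,f(p),.162 if n=='posttop' else .150))
print('grip tri',[tri(T,f(p),S,g(q)) for p,q in [((417,300),(315,97)),((468,97),(540,52)),((473,62),(670,140))]])
for n,p,z in [('cup',(508,535),.05),('dish',(153,45),.042)]: print(n,onz(T,f(p),z))
for n,p,z in[('stamp',(432,272),.06),('kettle',(500,172),.25),('tabl',(213,320),.011),('bean can',(424,165),.08),('box lid',(160,225),.1)]: print(n,onz(T,p,z))
E
```

```text
foot [[0.6853, -0.3033, 0.012], [0.6612, -0.3887, 0.012], [0.5588, -0.3587, 0.012], [0.5791, -0.2749, 0.012]] [ 0.62111356 -0.33141338  0.012     ]
hol [[0.5054, -0.1004, 0.03], [0.4801, -0.1907, 0.03], [0.4276, -0.1771, 0.03], [0.4536, -0.086, 0.03]] [ 0.46668684 -0.13856242  0.03      ]
[[ 0.48580173 -0.10433748  0.03      ]
 [ 0.46323685 -0.17472322  0.03      ]]
hol side [[0.4513, -0.0863, 0.03], [0.5046, -0.1023, 0.03], [0.4757, -0.1945, 0.03], [0.4237, -0.1765, 0.03]] [ 0.46382359 -0.13988977  0.03      ]
posttop [ 0.64242418 -0.33436121  0.162     ]
pegA [ 0.58465536 -0.31502409  0.15      ]
pegB [ 0.53441652 -0.30404742  0.15      ]
grip tri [(array([ 0.51503021, -0.29641806,  0.18033604]), np.float64(0.00322886680562294)), (array([ 0.60056999, -0.32389423,  0.20304592]), np.float64(0.019345580223551307)), (array([ 0.64106863, -0.33453147,  0.16229069]), np.float64(0.00238423733790135))]
cup [ 0.41526632 -0.34821673  0.05      ]
dish [ 0.70253719 -0.16910061  0.042     ]
stamp [ 0.46525694 -0.44869084  0.06      ]
kettle [ 0.61843119 -0.5563055   0.25      ]
tabl [0.38928142 0.03063722 0.011     ]
bean can [ 0.70138342 -0.45024354  0.08      ]
box lid [0.58676648 0.12632194 0.1       ]
```

```bash
cat >> h.py <<'E'
YS=-0.272
def go(t,yaw=None):
    "print total shares from current pose to TCP target t (tool down)"
    o=ctrl.get_obs(); r=R.from_euler('xyz',o["orientation"]).as_matrix()
    d=r.T@(np.array(t)-o["tcp_pos"])/.025
    dy=0 if yaw is None else -(((yaw-o["orientation"][2])+np.pi)%(2*np.pi)-np.pi)/.12
    print('t',round(o['time'],2),'tcp',o["tcp_pos"].round(4),o["orientation"].round(3),'F',np.round(o["wrist_force"],2),'gap',round(o['finger_gap'],4));print('shares',d.round(3),'yaw',round(dy,3))
E
cat > st.py <<'E'
E
echo ok
```

```text
ok
```

Emit:
servo_tool([
  [0,0,-1,-0.67,1],
  [0,0,-1,-0.66,1],
  [0,0,-1,0,1],
  [0,0,-1,0,1],
  [0,0,-1,0,1],
  [0,0,-1,0,1],
  [0,0,0,0,1],
])

```text
time: 0.8
tcp_pos: [0.2616, 0.569, 0.3276]
orientation: [3.137, 0.001, 2.87]
wrist_force: [0.4, 0.1, -0.2]
finger_gap: 0.0911
```

```bash
python3 -c "
from h import *
go([.513,-.298,.30],2.87)"
```

```text
t 0.8 tcp [0.2616 0.569  0.3276] [3.137e+00 1.000e-03 2.870e+00] F [ 0.42  0.14 -0.18] gap 0.0911
shares [-18.976 -30.724   0.982] yaw 0.004
```

Emit:
servo_tool([
  [-0.5,-0.96,0,0,1],
  [-0.5,-0.96,0,0,1],
  [-0.6,-0.96,0,0,1],
  [-0.6,-0.96,0,0,1],
  [-0.6,-0.96,0,0,1],
  [-0.6,-0.96,0,0,1],
  [-0.6,-0.96,0,0,1],
  [-0.6,-0.96,0,0,1],
  [-0.6,-0.96,0,0,1],
  [-0.6,-0.96,0,0,1],
  [-0.6,-0.96,0,0,1],
  [-0.6,-0.96,0,0,1],
  [-0.6,-0.96,0,0,1],
  [-0.6,-0.96,0,0,1],
  [-0.6,-0.96,0,0,1],
  [-0.6,-0.96,0,0,1],
])

```text
time: 2.4
tcp_pos: [0.3843, 0.1338, 0.3236]
orientation: [-3.141, -0.001, 2.87]
wrist_force: [0.8, 0.1, 0.8]
finger_gap: 0.0912
```

Emit:
servo_tool([
  [-0.6,-0.96,0,0,1],
  [-0.6,-0.96,0,0,1],
  [-0.6,-0.96,0,0,1],
  [-0.6,-0.96,0,0,1],
  [-0.6,-0.96,0,0,1],
  [-0.6,-0.96,0,0,1],
  [-0.6,-0.96,0,0,1],
  [-0.6,-0.96,0,0,1],
  [-0.6,-0.96,0,0,1],
  [-0.6,-0.96,0,0,1],
  [-0.6,-0.96,0,0,1],
  [-0.6,-0.96,0,0,1],
  [-0.6,-0.96,0.3,0,1],
  [-0.6,-0.96,0.3,0,1],
  [-0.6,-0.96,0.3,0,1],
  [-0.6,-0.96,0,0,1],
  [0,0,0,0,1],
  [0,0,0,0,1],
])

```text
time: 4.2
tcp_pos: [0.5125, -0.2992, 0.3008]
orientation: [3.141, -0.002, 2.87]
wrist_force: [-0.6, 1.3, 0.3]
finger_gap: 0.0909
```

```bash
python3 -c "
from h import *
snap('wrist','w1.png')
go([.513,-.298,.30],2.87)
C=cam('wrist');print(proj(C,[[.513,-.298,.178],[.641,-.3345,.162],[.465,-.139,.03]]))"
```

```text
t 4.25 tcp [ 0.5125 -0.2987  0.3012] [ 3.141e+00 -1.000e-03  2.870e+00] F [ 0.07 -0.2  -0.54] gap 0.0912
shares [-0.011  0.032  0.047] yaw 0.002
[[322.47449364 223.12637129]
 [321.85588559 337.51795824]
 [428.04772477 135.06661593]]
```

View pics/w1.png

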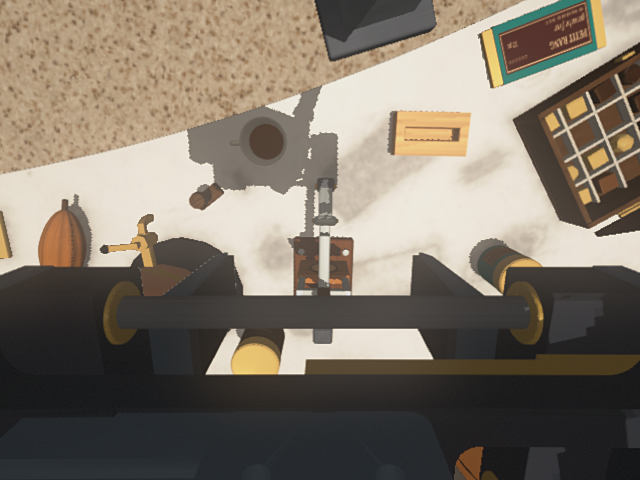

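```bash
python3 - <<'E'
from h import *
im=cv2.imread('pics/w1.png')
o=im[100:370,290:360]; cv2.imwrite('pics/w1c.png',np.hstack([cv2.resize(im[170:350,285:365],(356,800)[::1] and (266,600),interpolation=3),cv2.resize(im[100:165,380:480],(520,338),interpolation=3)] if 0 else [cv2.resize(im[170:350,285:365],(266,600),interpolation=3),cv2.copyMakeBorder(cv2.resize(im[100:165,380:480],(520,338),interpolation=3),0,262,0,0,0)]))
E
```

```text
(no output)
```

View pics/w1c.png

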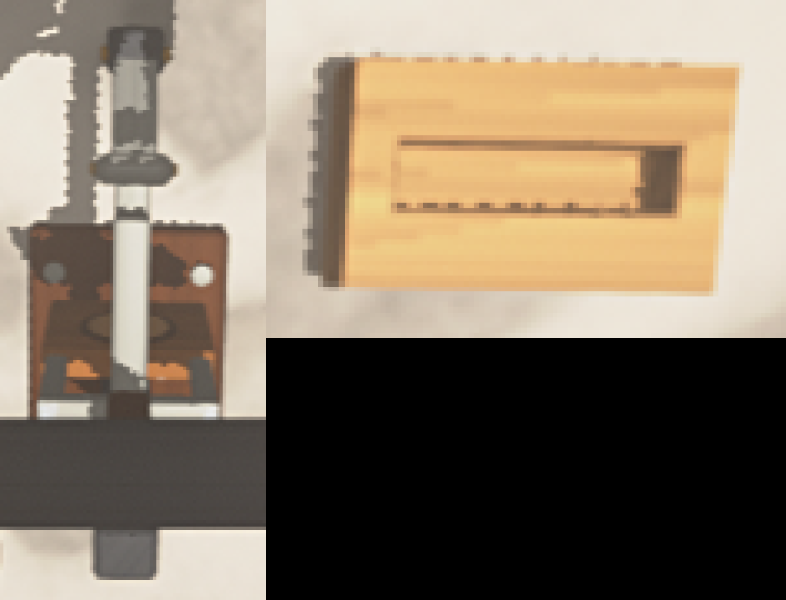

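```bash
python3 - <<'E'
from h import *
o=ctrl.get_obs();C=cam('wrist')
f=lambda p:(p[0]/3.325+285-.35,p[1]/3.333+170-.35); g=lambda p:((p[0]-266)/5.2+380-.4,p[1]/5.2+100-.4)
st=onz(C,f((131,218)),.150);p2=onz(C,f((130.5,370)),.150);po=onz(C,f((125.5,578)),.162)
d=p2-st;print('step',st,'peg',p2,'postfar',po,'yaw',np.arctan2(d[1],d[0]),'yaw long',np.arctan2(*(po-st)[[1,0]]))
print('roller',[onz(C,f((134,165)),z) for z in(.172,.178)])
h=np.array([onz(C,g(p),.03) for p in[(357,57),(740,67),(714,293),(345,287)]]);print(h,h.mean(0),)
s=np.array([onz(C,g(p),.03) for p in[(397,138),(685,147),(679,217),(393,212)]]);print(s,s.mean(0))
for a,b in((h[1],h[0]),(h[2],h[3]),(s[0],s[1]),(s[3],s[2])):
    v=b-a; v=v if v[1]>0 else -v; print('yaw',np.arctan2(-v[0],v[1]),np.linalg.norm(v))
E
```

```text
step [ 0.53146427 -0.30140876  0.15      ] peg [ 0.5812968  -0.31545656  0.15      ] postfar [ 0.64777491 -0.3357723   0.162     ] yaw -0.27476978538311936 yaw long -0.28727374933997146
roller [array([ 0.51096877, -0.29487882,  0.172     ]), array([ 0.50984837, -0.29461223,  0.178     ])]
[[ 0.42391376 -0.17182545  0.03      ]
 [ 0.45226468 -0.07974215  0.03      ]
 [ 0.50520882 -0.09554414  0.03      ]
 [ 0.47794864 -0.18709847  0.03      ]] [ 0.46483398 -0.13355255  0.03      ]
[[ 0.44560456 -0.16629301  0.03      ]
 [ 0.46750539 -0.09639706  0.03      ]
 [ 0.48402551 -0.10089063  0.03      ]
 [ 0.46301887 -0.17113989  0.03      ]] [ 0.46503858 -0.13368015  0.03      ]
yaw -0.298673467801883 0.09634889709947933
yaw -0.2893900565460456 0.09552650843480023
yaw -0.30364520152696367 0.07324678160410776
yaw -0.2905667458703408 0.073322840885725
```

Emit:
servo_tool([
  [0,0.1,0.5,0.065,0],
  [0,0,0.8,0,0],
  [0,0,0.8,0,0],
  [0,0,0.8,0,0],
  [0,0,0.6,0,0],
  [0,0,0.4,0,0],
  [0,0,0.2,0,0],
  [0,0,0.1,0,0],
  [0,0,0,0,0],
  [0,0,0,0,0],
  [0,0,0,0,0],
  [0,0,0,0,0],
])

```text
time: 5.45
tcp_pos: [0.5137, -0.297, 0.1972]
orientation: [-3.141, 0.001, 2.863]
wrist_force: [-0.3, 0.1, 0.6]
finger_gap: 0.0004
```

```bash
python3 -c "
from h import *
go([.5132,-.2961,.19],2.862)
im,_=snap('side','s1.png'); cv2.imwrite('pics/s1c.png',cv2.resize(im[180:340,220:420],(750,600),interpolation=3))"
```

```text
t 5.45 tcp [ 0.5137 -0.297   0.1972] [-3.141e+00  1.000e-03  2.863e+00] F [-0.28  0.11  0.56] gap 0.0004
shares [0.03  0.029 0.287] yaw 0.004
```

View pics/s1c.png

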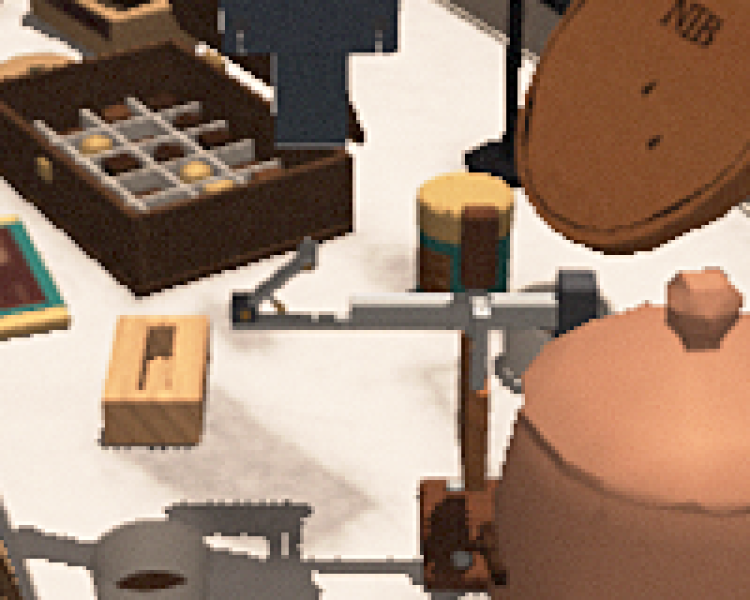

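```bash
python3 -c "
from h import *
S=cam('side')
f=lambda P:(proj(S,P)-[220,180])*3.75
print(f([[.5137,-.297,.1972],[.5137,-.297,.2972],[.5132,-.2961,.178],[.5132,-.2961,.168],[.5314,-.3014,.15],[.64,-.3326,.162],[.465,-.1336,.03],[.465,-.139,.03]]))"
```

```text
[[310.4600651  209.60800636]
 [309.29974824  18.57475671]
 [309.18973489 243.52277908]
 [309.30482623 261.28961217]
 [347.44137112 292.70591623]
 [574.74680095 270.46234226]
 [155.69676604 350.4274983 ]
 [157.65917866 355.01233918]]
```

```bash
python3 - <<'E'
from h import *
a=cv2.imread('pics/side0.png').astype(int);b=cv2.imread('pics/s1.png').astype(int)
d=abs(a-b).max(2)
for r in range(204,250,3): 
    c=np.where(d[r,285:325]>25)[0]+285; print(r,c.min() if len(c) else None,c.max() if len(c) else None,len(c), b[r,303])
E
```

```text
204 293 312 19 [56 49 45]
207 293 311 19 [54 49 42]
210 292 311 20 [59 51 45]
213 294 311 18 [58 50 46]
216 294 312 17 [60 51 51]
219 293 312 20 [61 62 72]
222 None None 0 [18 29 43]
225 None None 0 [28 39 58]
228 None None 0 [24 32 48]
231 None None 0 [28 37 56]
234 None None 0 [21 31 48]
237 None None 0 [28 34 51]
240 None None 0 [30 39 54]
243 301 302 2 [15 26 51]
246 299 304 6 [64 68 69]
249 297 303 7 [74 77 82]
```

```bash
python3 - <<'E'
from h import *
c=ctrl.get_calibration('wrist');H=np.array(c['hand_eye']);C=(np.array(c['mtx']),np.array(c['dist_coeffs']),H[:3,3],H[:3,:3])
for z in(0,-.019,-.035,-.06,-.079): print(z,proj(C,[[16e-3,.0455,z],[-16e-3,.0455,z],[16e-3,-.0455,z],[.016,-.059,z]]).round(0).tolist())
o=ctrl.get_obs();print(o['q'].round(4))
E
```

```text
0 [[394.0, 237.0], [392.0, 285.0], [248.0, 237.0], [226.0, 237.0]]
-0.019 [[401.0, 245.0], [398.0, 297.0], [241.0, 245.0], [217.0, 245.0]]
-0.035 [[408.0, 253.0], [404.0, 309.0], [234.0, 253.0], [208.0, 253.0]]
-0.06 [[421.0, 268.0], [416.0, 332.0], [221.0, 269.0], [191.0, 269.0]]
-0.079 [[434.0, 284.0], [428.0, 355.0], [207.0, 284.0], [174.0, 284.0]]
[-0.6248  0.4276  1.3961 -0.      1.3175 -1.9165]
```

Emit:
servo_tool([
  [0.03,0.03,0.15,0,0],
  [0,0,0.15,0,0],
  [0,0,0.1,0,0],
  [0,0,0,0,0],
  [0,0,0,0,0],
])

```text
time: 6.0
tcp_pos: [0.513, -0.2959, 0.1867]
orientation: [3.142, -0.0, 2.863]
wrist_force: [-1.1, 0.4, 0.0]
finger_gap: 0.0008
```

Emit:
servo_tool([
  [0,0,0.04,0,0],
  [0,0,0.04,0,0],
  [0,0,0,0,0],
])

```text
time: 6.3
tcp_pos: [0.513, -0.2959, 0.1847]
orientation: [3.142, -0.0, 2.863]
wrist_force: [-0.1, 1.3, 0.7]
finger_gap: 0.0007
```

Emit:
servo_tool([
  [0,0,0.04,0,0],
  [0,0,0.04,0,0],
  [0,0,0,0,0],
])

```text
time: 6.6
tcp_pos: [0.513, -0.2959, 0.1826]
orientation: [3.142, -0.0, 2.863]
wrist_force: [-0.4, -0.5, 0.3]
finger_gap: 0.0004
```

Emit:
servo_tool([
  [0,0,0.04,0,0],
  [0,0,0.04,0,0],
  [0,0,0,0,0],
])

```text
time: 6.9
tcp_pos: [0.513, -0.2959, 0.1807]
orientation: [3.142, -0.0, 2.863]
wrist_force: [0.8, -0.1, 0.6]
finger_gap: 0.0005
```

Emit:
servo_tool([
  [0,0,0.04,0,0],
  [0,0,0.04,0,0],
  [0,0,0,0,0],
])

```text
time: 7.2
tcp_pos: [0.513, -0.2959, 0.1787]
orientation: [3.141, -0.0, 2.863]
wrist_force: [-0.2, -0.2, 0.0]
finger_gap: 0.0003
```

Emit:
servo_tool([
  [0,0,0.04,0,0],
  [0,0,0.04,0,0],
  [0,0,0,0,0],
])

```text
time: 7.5
tcp_pos: [0.513, -0.2959, 0.1767]
orientation: [3.142, -0.0, 2.863]
wrist_force: [-0.4, -0.4, 0.0]
finger_gap: 0.0003
```

Emit:
servo_tool([
  [0,0,0.04,0,0],
  [0,0,0.04,0,0],
  [0,0,0,0,0],
])

```text
time: 7.8
tcp_pos: [0.513, -0.2959, 0.1747]
orientation: [3.142, -0.0, 2.863]
wrist_force: [-0.5, -0.6, 0.5]
finger_gap: 0.0003
```

Emit:
servo_tool([
  [0,0,0.04,0,0],
  [0,0,0.04,0,0],
  [0,0,0,0,0],
])

```text
time: 8.1
tcp_pos: [0.513, -0.2959, 0.1726]
orientation: [3.142, -0.0, 2.863]
wrist_force: [0.4, 0.8, -0.6]
finger_gap: 0.0007
```

Emit:
servo_tool([
  [0,0,0.04,0,0],
  [0,0,0.04,0,0],
  [0,0,0,0,0],
])

```text
time: 8.4
tcp_pos: [0.513, -0.2959, 0.1706]
orientation: [3.142, -0.0, 2.863]
wrist_force: [-0.7, 0.3, 1.2]
finger_gap: 0.0005
```

```bash
python3 -c "
from h import *
im,o=snap('side','s2.png'); print(o['tcp_pos'],o['wrist_force'])
cv2.imwrite('pics/s2c.png',cv2.resize(im[180:280,260:380],(720,600),interpolation=3))"
```

```text
[ 0.51300157 -0.29588783  0.1706452 ] [-0.66395665  0.34655962  1.24473401]
```

View pics/s2c.png

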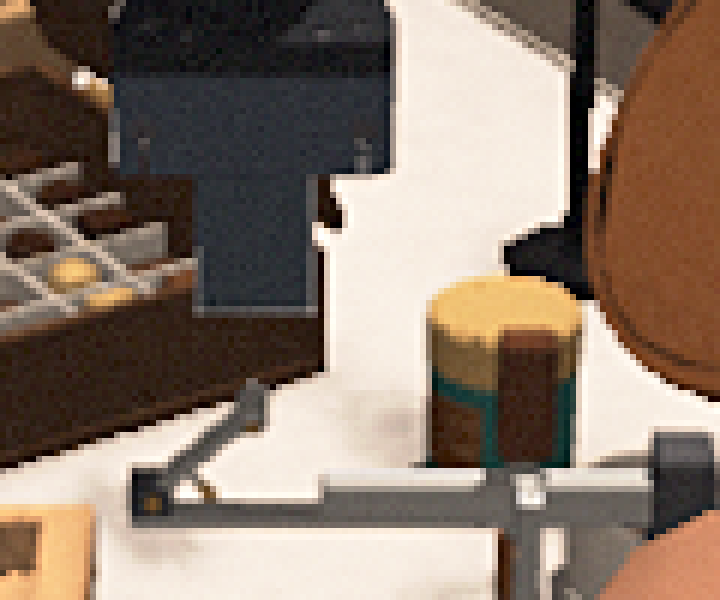

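```bash
python3 - <<'E'
from h import *
S=cam('side'); yh=np.array([.276,.961,0])
def zat(uv,p): # height where ray meets the vertical plane through p facing the camera (normal yh)
    e,v=ray(S,uv); return e+v*np.dot(np.array(p)-e,yh)/np.dot(v,yh)
t=np.array([.513,-.2959,.17]); f=lambda p:(p[0]/6+260-.4,p[1]/6+180-.4)
print('tip',zat(f((255,312)),t-.0135*yh)); print('tip s1',zat((302,220),t-.0135*yh))
for x in(135,145,160): print('tip edge?',)
print('roller top',zat(f((258,381)),t-.012*yh),'bot',zat(f((250,430)),t-.012*yh))
print('peg top edge at step', zat(f((323,478)),np.array([.5315,-.3014,.15])+.006*yh), zat(f((323,500)),np.array([.5315,-.3014,.15])-.006*yh))
print('body bottom',zat(f((255,175)),t-.089*yh),zat(f((255,80)),t-.089*yh))
E
```

```text
tip [ 0.5090806  -0.30881795  0.2124361 ]
tip s1 [ 0.50904315 -0.3088072   0.23554542]
tip edge?
tip edge?
tip edge?
roller top [ 0.51023058 -0.30758783  0.18819341] bot [ 0.50778661 -0.30688592  0.17120796]
peg top edge at step [ 0.53460549 -0.29605029  0.14391731] [ 0.53107951 -0.30752084  0.1428933 ]
body bottom [ 0.4886618  -0.38149385  0.29183113] [ 0.48882001 -0.38153929  0.31928435]
```

Emit:
servo_tool([
  [0,0,0.08,0,0],
  [0,0,0.08,0,0],
  [0,0,0.08,0,0],
  [0,0,0,0,0],
])

```text
time: 8.85
tcp_pos: [0.5129, -0.2958, 0.1644]
orientation: [3.141, -0.001, 2.863]
wrist_force: [0.1, -0.0, -0.6]
finger_gap: 0.0006
```

Emit:
servo_tool([
  [0,0,0.08,0,0],
  [0,0,0.08,0,0],
  [0,0,0.08,0,0],
  [0,0,0,0,0],
])

```text
time: 9.25
tcp_pos: [0.5129, -0.2958, 0.1585]
orientation: [3.141, -0.0, 2.863]
wrist_force: [-0.8, 0.1, -0.2]
finger_gap: 0.0004
```

Emit:
servo_tool([
  [0,0,0.04,0,0],
  [0,0,0.04,0,0],
  [0,0,0,0,0],
])

```text
time: 9.55
tcp_pos: [0.513, -0.2959, 0.1567]
orientation: [3.142, -0.0, 2.863]
wrist_force: [-0.7, -0.5, -0.4]
finger_gap: 0.001
```

Emit:
servo_tool([
  [0,0,0.04,0,0],
  [0,0,0.04,0,0],
  [0,0,0,0,0],
])

```text
time: 9.85
tcp_pos: [0.513, -0.2959, 0.1547]
orientation: [3.142, -0.0, 2.863]
wrist_force: [-0.2, 0.4, 0.8]
finger_gap: 0.0005
```

Emit:
servo_tool([
  [0,0,0.04,0,0],
  [0,0,0.04,0,0],
  [0,0,0,0,0],
])

```text
time: 10.15
tcp_pos: [0.513, -0.2959, 0.1527]
orientation: [3.142, -0.0, 2.863]
wrist_force: [0.0, 0.1, 0.4]
finger_gap: 0.0002
```

Emit:
servo_tool([
  [0,0,0.04,0,0],
  [0,0,0.04,0,0],
  [0,0,0,0,0],
])

```text
time: 10.45
tcp_pos: [0.513, -0.2959, 0.1507]
orientation: [3.142, -0.0, 2.863]
wrist_force: [0.8, -0.2, 0.5]
finger_gap: 0.0002
```

Emit:
servo_tool([
  [0,0,0.04,0,0],
  [0,0,0.04,0,0],
  [0,0,0,0,0],
])

```text
time: 10.75
tcp_pos: [0.513, -0.2959, 0.1487]
orientation: [3.142, -0.0, 2.863]
wrist_force: [-0.6, -0.1, 0.3]
finger_gap: 0.0002
```

Emit:
servo_tool([
  [0,0,0.04,0,0],
  [0,0,0.04,0,0],
  [0,0,0,0,0],
])

```text
time: 11.05
tcp_pos: [0.513, -0.2959, 0.1467]
orientation: [3.142, -0.0, 2.863]
wrist_force: [-0.8, 0.3, 0.3]
finger_gap: 0.0007
```

Emit:
servo_tool([
  [0,0,0.04,0,0],
  [0,0,0.04,0,0],
  [0,0,0,0,0],
])

```text
time: 11.35
tcp_pos: [0.513, -0.2959, 0.1447]
orientation: [3.142, -0.0, 2.863]
wrist_force: [-0.4, 0.3, 0.7]
finger_gap: 0.0003
```

```bash
python3 -c "
from h import *
im,o=snap('side','s3.png'); print(o['time'],o['tcp_pos'],o['wrist_force'])
b=cv2.imread('pics/s2.png').astype(int); d=abs(im.astype(int)-b).max(2)
for r in range(226,256): c=np.where(d[r,285:325]>30)[0]+285; print(r,list(c),im[r,302])"
```

```text
11.35 [ 0.51298206 -0.29589004  0.14465851] [-0.37265066  0.31489895  0.73985304]
226 [] [52 50 46]
227 [] [52 49 45]
228 [] [54 52 46]
229 [] [51 47 44]
230 [] [57 50 46]
231 [np.int64(293), np.int64(294), np.int64(297), np.int64(298), np.int64(299), np.int64(300), np.int64(301), np.int64(302), np.int64(303), np.int64(304), np.int64(305), np.int64(306), np.int64(307), np.int64(308), np.int64(309), np.int64(310), np.int64(311), np.int64(312)] [54 49 44]
232 [np.int64(304), np.int64(307), np.int64(308), np.int64(310)] [55 50 46]
233 [np.int64(292), np.int64(293), np.int64(294), np.int64(295), np.int64(296), np.int64(297), np.int64(298), np.int64(299), np.int64(300), np.int64(302), np.int64(303), np.int64(304), np.int64(305), np.int64(306), np.int64(307), np.int64(308), np.int64(309), np.int64(310), np.int64(311), np.int64(312)] [57 51 44]
234 [np.int64(292), np.int64(293), np.int64(294), np.int64(296), np.int64(297), np.int64(298), np.int64(299), np.int64(300), np.int64(302), np.int64(304), np.int64(305), np.int64(307), np.int64(308), np.int64(310), np.int64(311), np.int64(312)] [55 4
[... 1598 characters left out ...]
t64(305), np.int64(306), np.int64(309), np.int64(310), np.int64(311)] [53 49 45]
243 [np.int64(293), np.int64(294), np.int64(295), np.int64(296), np.int64(300), np.int64(301), np.int64(302), np.int64(303), np.int64(306), np.int64(307), np.int64(308), np.int64(309), np.int64(310), np.int64(311), np.int64(312)] [45 39 31]
244 [np.int64(301), np.int64(302), np.int64(303), np.int64(304), np.int64(306), np.int64(307), np.int64(308), np.int64(309), np.int64(310), np.int64(311)] [53 50 49]
245 [] [67 74 79]
246 [] [74 82 87]
247 [] [75 79 83]
248 [] [85 94 96]
249 [] [101 101 108]
250 [] [58 82 99]
251 [] [19 51 79]
252 [] [161 176 198]
253 [] [223 237 250]
254 [] [229 240 250]
255 [] [226 238 248]
```

Emit:
servo_tool([
  [0,0,0.04,0,0],
  [0,0,0.04,0,0],
  [0,0,0,0,0],
])

```text
time: 11.7
tcp_pos: [0.513, -0.2959, 0.1427]
orientation: [3.142, -0.0, 2.863]
wrist_force: [-0.7, 1.2, -0.3]
finger_gap: 0.0005
```

Emit:
servo_tool([
  [0,0,0.04,0,0],
  [0,0,0.04,0,0],
  [0,0,0,0,0],
])

```text
time: 12.0
tcp_pos: [0.513, -0.2959, 0.1406]
orientation: [3.142, -0.0, 2.863]
wrist_force: [-1.3, 0.0, -1.1]
finger_gap: 0.0003
```

Emit:
servo_tool([
  [0,0,0.04,0,0],
  [0,0,0.04,0,0],
  [0,0,0,0,0],
])

```text
time: 12.3
tcp_pos: [0.5133, -0.2961, 0.139]
orientation: [-3.141, 0.001, 2.863]
wrist_force: [-0.2, -0.4, 5.2]
finger_gap: 0.0006
```

Emit:
servo_tool([
  [0,0,0.04,0,0],
  [0,0,0.04,0,0],
  [0,0,0.04,0,0],
  [0,0,0.04,0,0],
  [0,0,0.04,0,0],
  [0,0,0.04,0,0],
  [0,0,0,0,0],
])

```text
time: 13.0
tcp_pos: [0.5129, -0.2959, 0.1326]
orientation: [3.142, -0.0, 2.863]
wrist_force: [-0.6, -0.2, 4.0]
finger_gap: 0.0001
```

Emit:
servo_tool([
  [0,0,0.04,0,0],
  [0,0,0.04,0,0],
  [0,0,0.04,0,0],
  [0,0,0.04,0,0],
  [0,0,0.04,0,0],
  [0,0,0.04,0,0],
  [0,0,0,0,0],
])

```text
time: 13.7
tcp_pos: [0.5129, -0.2959, 0.1266]
orientation: [3.142, -0.0, 2.863]
wrist_force: [-0.8, -0.1, 2.7]
finger_gap: 0.0004
```

Emit:
servo_tool([
  [0,0,0.04,0,0],
  [0,0,0.04,0,0],
  [0,0,0.04,0,0],
  [0,0,0.04,0,0],
  [0,0,0,0,0],
])

```text
time: 14.2
tcp_pos: [0.5129, -0.2959, 0.1226]
orientation: [3.141, -0.0, 2.863]
wrist_force: [0.2, -0.3, 1.3]
finger_gap: 0.0009
```

Emit:
servo_tool([
  [0,0,0.04,0,0],
  [0,0,0.04,0,0],
  [0,0,0.04,0,0],
  [0,0,0,0,0],
])

```text
time: 14.6
tcp_pos: [0.5129, -0.2958, 0.1196]
orientation: [3.141, -0.0, 2.863]
wrist_force: [0.4, -0.9, 0.8]
finger_gap: 0.0002
```

Emit:
servo_tool([
  [0,0,0.02,0,0],
  [0,0,0.02,0,0],
  [0,0,0,0,0],
])

```text
time: 14.9
tcp_pos: [0.513, -0.2959, 0.1187]
orientation: [3.142, -0.0, 2.863]
wrist_force: [-0.2, -0.1, 0.4]
finger_gap: 0.0003
```

Emit:
servo_tool([
  [0,0,0.02,0,0],
  [0,0,0.02,0,0],
  [0,0,0,0,0],
])

```text
time: 15.2
tcp_pos: [0.513, -0.2959, 0.1177]
orientation: [3.141, -0.0, 2.863]
wrist_force: [0.5, -0.0, -0.1]
finger_gap: 0.0002
```

Emit:
servo_tool([
  [0,0,0.02,0,0],
  [0,0,0,0,0],
])

```text
time: 15.4
tcp_pos: [0.513, -0.2959, 0.1173]
orientation: [3.142, -0.0, 2.863]
wrist_force: [0.2, -0.1, -0.1]
finger_gap: 0.0005
```

Emit:
servo_tool([
  [0,0,0.02,0,0],
  [0,0,0,0,0],
])

```text
time: 15.6
tcp_pos: [0.513, -0.296, 0.1168]
orientation: [3.142, -0.0, 2.863]
wrist_force: [-0.6, 0.4, 0.8]
finger_gap: 0.0004
```

Emit:
servo_tool([
  [0,0,0.015,0,0],
  [0,0,0,0,0],
])

```text
time: 15.8
tcp_pos: [0.513, -0.2959, 0.1164]
orientation: [3.142, -0.0, 2.863]
wrist_force: [0.9, 0.0, 0.2]
finger_gap: 0.0002
```

Emit:
servo_tool([
  [0,0,0.015,0,0],
  [0,0,0,0,0],
])

```text
time: 16.0
tcp_pos: [0.5131, -0.2959, 0.116]
orientation: [3.142, -0.0, 2.863]
wrist_force: [0.7, 0.1, 0.4]
finger_gap: 0.0004
```

Emit:
servo_tool([
  [0,0,0.015,0,0],
  [0,0,0,0,0],
])

```text
time: 16.2
tcp_pos: [0.5131, -0.2959, 0.1157]
orientation: [-3.142, -0.0, 2.863]
wrist_force: [0.4, 0.5, -0.0]
finger_gap: 0.0004
```

Emit:
servo_tool([
  [0,0,-0.3,0,0],
  [0,0,-0.8,0,0.2],
  [0,0,-1,0,1],
  [0,0,-1,0,1],
  [0,0,-0.9,0,1],
  [0,0,-0.3,0,1],
  [-0.5,0,0,0,1],
  [-0.9,0,0,0,1],
  [-0.9,0,0,0,1],
  [-0.5,0,0,0,1],
  [-0.28,0,0,0,1],
  [0,0,0,0,1],
  [0,0,0,0,1],
])

```text
time: 17.5
tcp_pos: [0.5865, -0.3169, 0.223]
orientation: [3.141, -0.001, 2.863]
wrist_force: [-0.3, -0.4, 0.6]
finger_gap: 0.0905
```

```bash
python3 -c "
from h import *
a,o=snap('wrist','w2.png'); go([.587,-.3174,.2],2.862)
b,_=snap('side','s4.png')
a=cv2.resize(a[150:390,240:410],(425,600),interpolation=3)
b=cv2.resize(b[180:340,280:380],(375,600),interpolation=3)
cv2.imwrite('pics/j1.png',np.hstack([a,b]))"
```

```text
t 17.55 tcp [ 0.5864 -0.317   0.2232] [ 3.142 -0.     2.862] F [-0.15  0.4   1.22] gap 0.0913
shares [-0.027 -0.011  0.926] yaw 0.004
```

View pics/j1.png

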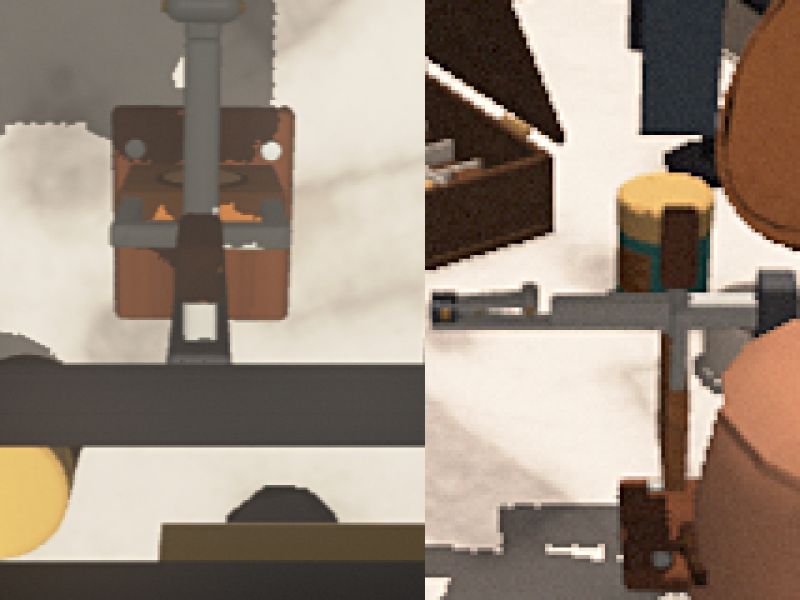

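```bash
python3 - <<'E'
from h import *
C=cam('wrist')
im=cv2.imread('pics/w2.png')
f=lambda x,y:(x/2.5+240-.3,y/2.5+150-.3)
L,Rr=onz(C,f(110,234.5),.158),onz(C,f(290,234.5),.158)
print(L,Rr,(L+Rr)/2,np.linalg.norm(L-Rr))
c=(L+Rr)/2; post=np.array([.640,-.3326]); d=(c[:2]-post); a=-.28
print('stand xy',d@[np.cos(a),np.sin(a)],d@[-np.sin(a),np.cos(a)])
print(proj(C,[[c[0],c[1],.2]]), (proj(C,[[c[0],c[1],.2]])-[240,150])*2.5)
go([c[0],c[1],.2],2.862)
E
```

```text
[ 0.58324729 -0.3483757   0.158     ] [ 0.59958072 -0.29166323  0.158     ] [ 0.591414   -0.32001946  0.158     ] 0.05901766973060817
stand xy -0.05017053812770924 -0.0013364214951255993
[[319.22066624 258.88789341]] [[198.05166559 272.21973352]]
t 17.6 tcp [ 0.5865 -0.317   0.2233] [ 3.142 -0.     2.862] F [ 0.22 -0.2  -0.06] gap 0.0912
shares [-0.223 -0.062  0.932] yaw 0.004
```

Emit:
servo_tool([
  [-0.22,-0.06,0.4,0,1],
  [0,0,0.8,0,1],
  [0,0,0.8,0,1],
  [0,0,0.8,0,1],
  [0,0,0.6,0,1],
  [0,0,0.3,0,1],
  [0,0,0.1,0,1],
  [0,0,0.1,0,1],
  [0,0,0,0,1],
  [0,0,0,0,1],
], force=20)

```text
time: 18.6
tcp_pos: [0.5923, -0.3203, 0.1263]
orientation: [-3.141, 0.001, 2.863]
wrist_force: [0.5, 0.3, 0.1]
finger_gap: 0.0909
```

```bash
python3 -c "
from h import *
go([.5914,-.320,.126],2.862)
b,_=snap('side','s5.png');a,_=snap('wrist','w3.png')
a=cv2.resize(a[150:390,200:440],(420,420),interpolation=3)
b=cv2.resize(b[190:290,310:400],(378,420),interpolation=3)
cv2.imwrite('pics/j2.png',np.hstack([a,b]))"
```

```text
t 18.6 tcp [ 0.5923 -0.3203  0.1263] [-3.141e+00  1.000e-03  2.863e+00] F [0.47 0.25 0.12] gap 0.0909
shares [0.036 0.002 0.013] yaw 0.005
```

View pics/j2.png

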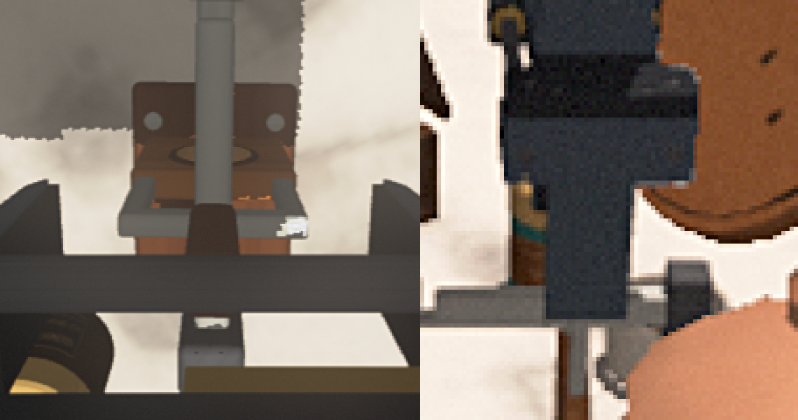

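```bash
python3 - <<'E'
from h import *
S=cam('side'); yh=np.array([.276,.961,0]); t=np.array([.5923,-.3203,.16])
for off in(.0455,.059):
    for u,v in((549,318),(626,318)):
        e,w=ray(S,(310+(u-420)/4.2-.4,190+v/4.2-.4)); p=e+w*np.dot(t-off*yh-e,yh)/np.dot(w,yh); print(off,p)
E
```

```text
0.0455 [ 0.56519388 -0.35984727  0.16146177]
0.0455 [ 0.59673685 -0.36890644  0.16124306]
0.059 [ 0.5604464  -0.3725274   0.16940875]
0.059 [ 0.59148017 -0.38144032  0.16919356]
```

Emit:
servo_tool([
  [0.03,0,0.1,0,1],
  [0,0,0,0,0.5],
  [0,0,0,0,0.3],
  [0,0,0,0,0],
  [0,0,0,0,0],
  [0,0,0,0,0],
  [0,0,0,0,0],
  [0,0,0,0,0],
  [0,0,0,0,0],
], force=20)

```text
time: 19.6
tcp_pos: [0.5912, -0.3199, 0.1232]
orientation: [-3.142, 0.0, 2.863]
wrist_force: [0.4, 0.5, -0.4]
finger_gap: 0.0306
```

Emit:
servo_tool([
  [0,0,0,0,0],
  [0,0,0,0,0],
  [0,0,0,0,0],
  [0,0,0,0,0],
])

```text
time: 20.0
tcp_pos: [0.5913, -0.32, 0.1232]
orientation: [-3.141, 0.0, 2.863]
wrist_force: [0.7, -0.6, -0.2]
finger_gap: 0.0141
```

Emit:
servo_tool([
  [0,0,0,0,0],
  [0,0,-0.1,0,0],
  [0,0,-0.15,0,0],
  [0,0,-0.15,0,0],
  [0,0,-0.15,0,0],
  [0,0,0,0,0],
  [0,0,0,0,0],
  [0,0,0,0,0],
], force=30)

```text
time: 20.8
tcp_pos: [0.5911, -0.3198, 0.1368]
orientation: [3.142, -0.0, 2.863]
wrist_force: [-0.7, -0.2, -0.8]
finger_gap: 0.0141
```

Emit:
servo_tool([
  [0.1,0,0,0,0],
  [0.2,0,0,0,0],
  [0.3,0,0,0,0],
  [0.3,0,0,0,0],
  [0.3,0,0,0,0],
  [0.3,0,0,0,0],
  [0.3,0,0,0,0],
  [0.2,0,0,0,0],
])

```text
time: 21.6
tcp_pos: [0.5424, -0.3059, 0.137]
orientation: [-3.142, -0.0, 2.862]
wrist_force: [-0.7, -0.1, -1.9]
finger_gap: 0.0141
```

Emit:
servo_tool([
  [0.2,0,0,0,0],
  [0.2,0,0,0,0],
  [0.2,0,0,0,0],
  [0.2,0,0,0,0],
  [0.2,0,0,0,0],
  [0.2,0,0,0,0],
  [0.1,0,0,0,0],
])

```text
time: 22.3
tcp_pos: [0.5114, -0.297, 0.1369]
orientation: [3.142, -0.0, 2.863]
wrist_force: [0.2, -0.1, -1.6]
finger_gap: 0.0138
```

Emit:
servo_tool([
  [0.2,0,0,0,0],
  [0.3,0,0,0,0],
  [0.3,0,0,0,0],
  [0.3,0,0,0,0],
  [0.3,0,0,0,0],
  [0.4,0,0,0,0],
  [0.4,0,0,0,0],
  [0.4,0,0,0,0],
  [0.3,0,0,0,0],
  [0.2,0,0,0,0],
  [0,0,0,0,0],
])

```text
time: 23.4
tcp_pos: [0.4368, -0.2757, 0.137]
orientation: [3.142, -0.0, 2.862]
wrist_force: [0.3, 0.2, -1.4]
finger_gap: 0.0141
```

```bash
python3 -c "
from h import *
go([.465,-.136,.137],np.pi-.292)
a,_=snap('wrist','w4.png');b,_=snap('side','s6.png')
a=cv2.resize(a[90:390,230:480],(500,600),interpolation=3)
b=cv2.resize(b[200:350,240:315],(300,600),interpolation=3)
cv2.imwrite('pics/j3.png',np.hstack([a,b]))"
```

```text
t 23.4 tcp [ 0.4368 -0.2757  0.137 ] [ 3.142 -0.     2.862] F [ 0.27  0.15 -1.38] gap 0.0141
shares [4.57e-01 5.68e+00 2.00e-03] yaw 0.107
```

View pics/j3.png

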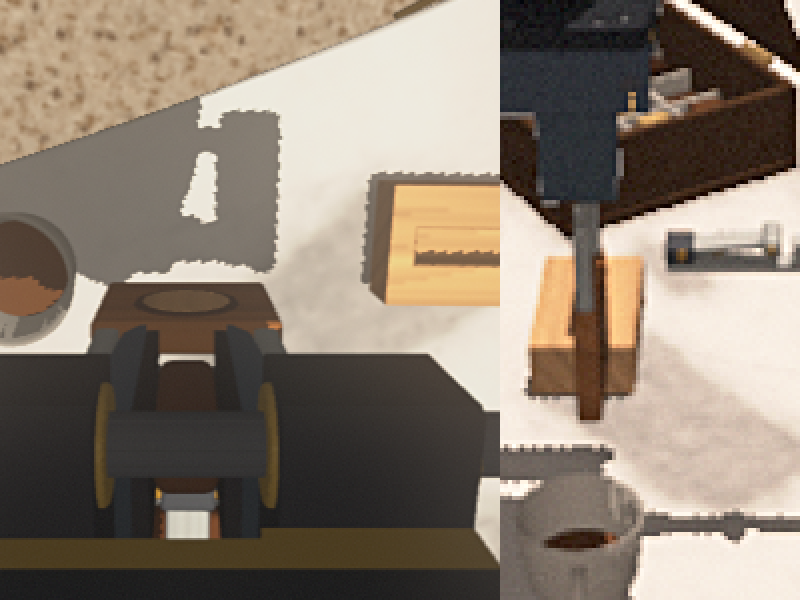

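```bash
cat >> h.py <<'E'
def slot(im,C):
    hsv=cv2.cvtColor(im,cv2.COLOR_BGR2HSV); m=cv2.inRange(hsv,(10,80,170),(25,255,255))
    n,l,s,c=cv2.connectedComponentsWithStats(cv2.morphologyEx(m,cv2.MORPH_CLOSE,np.ones((3,3))))
    best=None
    for i in range(1,n):
        if s[i,4]>1500:
            p=onz(C,c[i],.03)
            if abs(p[0]-.465)<.04 and abs(p[1]+.135)<.04: best=i
    m=(l==best).astype(np.uint8)*255; ct=max(cv2.findContours(m,cv2.RETR_EXTERNAL,cv2.CHAIN_APPROX_NONE)[0],key=cv2.contourArea)[:,0]
    W=np.array([onz(C,p,.03)[:2] for p in ct]).astype(np.float32)*1000
    (x,y),(w,h),a=cv2.minAreaRect(W); print('holder top',round(x,1),round(y,1),round(w,1),round(h,1),round(a,1)); return ct,W
E
python3 - <<'E'
from h import *
for fn,pose in(('w1.png',dict(tcp_pos=[.5125,-.2987,.3012],orientation=[3.141,-.001,2.870])),('w4.png',None)):
    im=cv2.imread('pics/'+fn);C=cam('wrist',pose)
    slot(im,C)
    g=cv2.cvtColor(im,cv2.COLOR_BGR2GRAY)
f=lambda x,y:(x/2+230-.25,y/2+90-.25)
for z in(.064,.068): 
    L,Rr=onz(C,f(109,283),z),onz(C,f(263,283),z); c=(L+Rr)/2; print('sign low front edge',L,Rr,'w',np.linalg.norm(L-Rr),c)
o=ctrl.get_obs();a=-.28
d=(c-o['tcp_pos'])[:2];print('rel tool-stand axes',d@[np.cos(a),np.sin(a)],d@[-np.sin(a),np.cos(a)])
for r in range(178,250,1)[::1]:
    if 200<=r<=226: print(r,g[r,440:500:12],end=' | ')
E
```

```text
holder top 464.4 -134.1 96.4 56.2 73.6
holder top 465.5 -135.3 96.3 56.2 73.3
sign low front edge [ 0.42625953 -0.30521935  0.064     ] [ 0.44405345 -0.24340176  0.064     ] w 0.06432757939691948 [ 0.43515649 -0.27431055  0.064     ]
sign low front edge [ 0.42550167 -0.30453005  0.068     ] [ 0.44304451 -0.24358475  0.068     ] w 0.06341986926935532 [ 0.43427309 -0.2740574   0.068     ]
rel tool-stand axes -0.003810244062288504 0.000951925521994553
200 [197 196 193 191 189] | 201 [200 197 196 192 191] | 202 [199 197 196 194 193] | 203 [179 181 183 186 186] | 204 [196 188 183 179 172] | 205 [202 200 197 203 201] | 206 [198 199 197 207 206] | 207 [192 200 197 203 203] | 208 [189 199 200 198 199] | 209 [194 195 196 196 195] | 210 [196 194 193 193 192] | 211 [194 192 191 191 190] | 212 [194 192 190 189 187] | 213 [197 196 192 191 188] | 214 [202 195 197 191 192] | 215 [202 145 196 158 192] | 216 [155 111 133 150 117] | 217 [111 106 106 109 109] | 218 [100 103 102 108 112] | 219 [ 95  98 101 100 100] | 220 [96 96 97 98 99] | 221 [103 101 100  98  96] | 222 [152 137 127 114 111] | 223 [186 177 176 148 173] | 224 [205 202 199 204 201] | 225 [201 198 198 206 205] | 226 [199 195 202 204 204] |
```

```bash
python3 -c "
from h import *
go([.490,-.142,.111],np.pi-.289)"
```

```text
t 23.5 tcp [ 0.4377 -0.276   0.1371] [-3.141  0.     2.863] F [ 1.03 -1.22 -0.89] gap 0.0137
shares [-0.535  5.73   1.042] yaw 0.083
```

Emit:
servo_tool([
  [-0.05,0.3,0,0.08,0],
  [-0.05,0.6,0,0,0],
  [-0.05,0.8,0,0,0],
  [-0.06,0.8,0,0,0],
  [-0.06,0.8,0,0,0],
  [-0.06,0.8,0,0,0],
  [-0.06,0.7,0,0,0],
  [-0.06,0.5,0,0,0],
  [-0.06,0.3,0.1,0,0],
  [0,0.1,0.3,0,0],
  [0,0,0.3,0,0],
  [0,0,0.2,0,0],
  [0,0,0.1,0,0],
  [0,0,0,0,0],
  [0,0,0,0,0],
])

```text
time: 25.0
tcp_pos: [0.4901, -0.1431, 0.112]
orientation: [-3.142, 0.0, 2.853]
wrist_force: [-0.1, -0.6, -1.0]
finger_gap: 0.0138
```

```bash
python3 -c "
from h import *
a,o=snap('wrist','w5.png'); go([.490,-.142,.111],np.pi-.289); print(o['tcp_pos'],o['orientation'])
c,W=slot(a,cam('wrist',o)); x,y=c.min(0); X,Y=c.max(0); print(x,y,X,Y)
cv2.imwrite('pics/w5c.png',cv2.resize(a[y-15:y+95,x-20:x+140],(800,550),interpolation=3))"
```

```text
t 25.05 tcp [ 0.4902 -0.1431  0.1121] [-3.142  0.     2.853] F [ 0.01 -0.45 -1.95] gap 0.014
shares [0.022 0.039 0.045] yaw 0.001
[ 0.49011923 -0.1431182   0.11199246] [-3.14157812e+00  6.02460297e-05  2.85254169e+00]Traceback (most recent call last):
  File "<string>", line 4, in <module>
    c,W=slot(a,cam('wrist',o)); x,y=c.min(0); X,Y=c.max(0); print(x,y,X,Y)
        ~~~~^^^^^^^^^^^^^^^^^^
  File "h.py", line 39, in slot
    m=(l==best).astype(np.uint8)*255; ct=max(cv2.findContours(m,cv2.RETR_EXTERNAL,cv2.CHAIN_APPROX_NONE)[0],key=cv2.contourArea)[:,0]
                                         ~~~^^^^^^^^^^^^^^^^^^^^^^^^^^^^^^^^^^^^^^^^^^^^^^^^^^^^^^^^^^^^^^^^^^^^^^^^^^^^^^^^^^^^
ValueError: max() iterable argument is empty
```

```bash
python3 -c "
from h import *
o=dict(tcp_pos=[.49011923,-.1431182,.11199246],orientation=[-3.14157812,6.02e-5,2.85254169]);C=cam('wrist',o)
u=proj(C,[[.465,-.1347,.03],[.490,-.1425,.042]]);print(u)
a=cv2.imread('pics/w5.png');x,y=int(u[0,0])-80,int(u[0,1])-45;print(x,y)
cv2.imwrite('pics/w5c.png',cv2.resize(a[y:y+112,x:x+160],(800,560),interpolation=3))"
```

```text
[[322.65429556 201.69232815]
 [322.2710271  235.18764157]]
242 156
```

View pics/w5c.png

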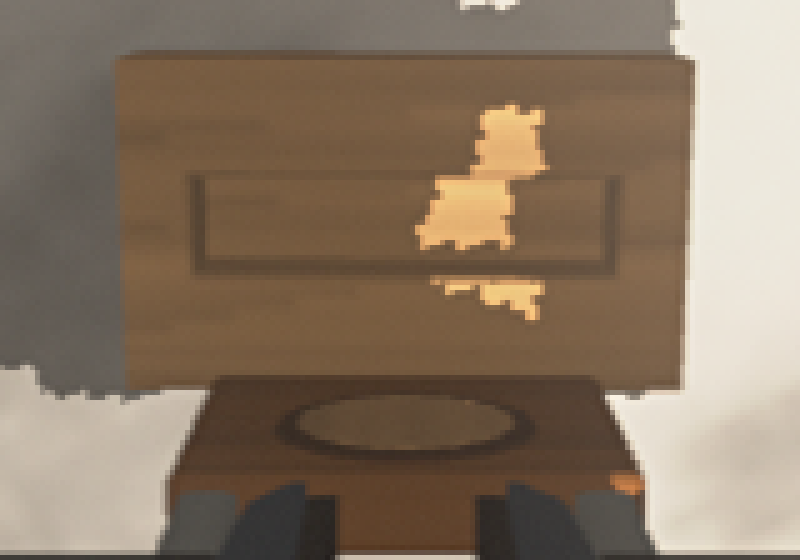

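```bash
python3 - <<'E'
from h import *
o=dict(tcp_pos=[.49011923,-.1431182,.11199246],orientation=[-3.14157812,6.02e-5,2.85254169]);C=cam('wrist',o)
f=lambda x,y:(x/5+242-.4,y/5+156-.4)
s=np.array([onz(C,f(*p),.03) for p in((192,175),(621,177),(615,273),(195,273))]);sc=s.mean(0)
print(sc,np.linalg.norm(s[1]-s[0]),np.linalg.norm(s[2]-s[3]),np.linalg.norm(s[3]-s[0]))
a=-.289;xh=np.array([np.cos(a),np.sin(a)]);yh=np.array([-np.sin(a),np.cos(a)])
for z in(.039,.0425,.046):
    L,Q=onz(C,f(214,377),z),onz(C,f(603,377),z);c=(L+Q)/2
    d=(c-sc)[:2]; print(z,'w',np.linalg.norm(L-Q),'sign center - slot: x',d@xh+.006,'y',d@yh,'yaw',np.arctan2(-(Q-L)[0],(Q-L)[1]))
v=s[1]-s[0];w=s[2]-s[3];print('slot yaw',np.arctan2(-v[0],v[1]),np.arctan2(-w[0],w[1]))
E
```

```text
[ 0.4641139  -0.13434636  0.03      ] 0.07186161276872621 0.07131471019498448 0.016585173013980666
0.039 w 0.0649674187376483 sign center - slot: x 0.030264158897925948 y 0.0004250237459606206 yaw -0.2902622829590323
0.0425 w 0.06416514184526402 sign center - slot: x 0.029464287549410703 y 0.00041891953400221074 yaw -0.29026228295903256
0.046 w 0.06336286495287975 sign center - slot: x 0.028664416200895514 y 0.0004128153220437905 yaw -0.290262282959032
slot yaw -0.294832258136044 -0.29022038465334504
```

Emit:
servo_tool([
  [0.2,-0.017,0,0.02,0],
  [0.3,0,0,0,0],
  [0.3,0,0,0,0],
  [0.27,0,0,0,0],
  [0.1,0,0,0,0],
  [0,0,0,0,0],
  [0,0,0,0,0],
  [0,0,0,0,0],
])

```text
time: 25.85
tcp_pos: [0.4623, -0.135, 0.1119]
orientation: [-3.142, 0.0, 2.851]
wrist_force: [0.2, 0.4, -2.1]
finger_gap: 0.0141
```

```bash
python3 -c "
from h import *
a=-.289;xh=np.array([np.cos(a),np.sin(a)]);yh=np.array([-np.sin(a),np.cos(a)])
t=np.array([.4901,-.1431])-.0294*xh-.0004*yh
go([*t,.1],np.pi-.291)"
```

```text
t 25.85 tcp [ 0.4623 -0.135   0.1119] [-3.142  0.     2.851] F [ 0.24  0.43 -2.14] gap 0.0141
shares [ 0.017 -0.011  0.478] yaw 0.0
```

Aligned within half a millimetre; lower slowly.

Emit:
servo_tool([
  [0.017,-0.01,0.1,0,0],
  [0,0,0.15,0,0],
  [0,0,0.15,0,0],
  [0,0,0.1,0,0],
  [0,0,0.06,0,0],
  [0,0,0.06,0,0],
  [0,0,0,0,0],
])

```text
time: 26.55
tcp_pos: [0.4614, -0.135, 0.0963]
orientation: [-3.142, -0.0, 2.851]
wrist_force: [0.4, -0.2, -1.3]
finger_gap: 0.0146
```

Emit:
servo_tool([
  [0,0,0.06,0,0],
  [0,0,0.06,0,0],
  [0,0,0,0,0],
])

```text
time: 26.85
tcp_pos: [0.4614, -0.1349, 0.0933]
orientation: [3.142, -0.0, 2.851]
wrist_force: [-0.4, -0.3, -1.2]
finger_gap: 0.0135
```

Emit:
servo_tool([
  [0,0,0.06,0,0],
  [0,0,0.06,0,0],
  [0,0,0.06,0,0],
  [0,0,0,0,0],
])

```text
time: 27.25
tcp_pos: [0.4614, -0.1349, 0.0887]
orientation: [3.142, -0.0, 2.851]
wrist_force: [-0.9, 0.1, -1.8]
finger_gap: 0.0138
```

Emit:
servo_tool([
  [0,0,0.06,0,0],
  [0,0,0.06,0,0],
  [0,0,0.06,0,0],
  [0,0,0,0,0],
])

```text
time: 27.65
tcp_pos: [0.4614, -0.1349, 0.0842]
orientation: [3.142, -0.0, 2.851]
wrist_force: [-0.7, -0.8, -1.5]
finger_gap: 0.014
```

Emit:
servo_tool([
  [0,0,0.06,0,0],
  [0,0,0.06,0,0],
  [0,0,0,0,0],
])

```text
time: 27.95
tcp_pos: [0.4614, -0.1349, 0.0812]
orientation: [3.142, -0.0, 2.851]
wrist_force: [-0.0, 0.0, -1.3]
finger_gap: 0.0139
```

Emit:
servo_tool([
  [0,0,0.04,0,0],
  [0,0,0.04,0,0],
  [0,0,0,0,0],
])

```text
time: 28.25
tcp_pos: [0.4614, -0.1349, 0.0793]
orientation: [3.142, -0.0, 2.851]
wrist_force: [-0.1, 0.4, -1.9]
finger_gap: 0.0138
```

Emit:
servo_tool([
  [0,0,0.03,0,0],
  [0,0,0.03,0,0],
  [0,0,0,0,0],
])

```text
time: 28.55
tcp_pos: [0.4615, -0.135, 0.0779]
orientation: [3.142, -0.0, 2.851]
wrist_force: [0.1, 0.7, -2.0]
finger_gap: 0.0134
```

Emit:
servo_tool([
  [0,0,0.03,0,0],
  [0,0,0,0,0],
])

```text
time: 28.75
tcp_pos: [0.4616, -0.135, 0.0773]
orientation: [-3.142, 0.0, 2.851]
wrist_force: [0.5, -0.6, -0.1]
finger_gap: 0.0141
```

Emit:
servo_tool([
  [0,0,0.02,0,0],
  [0,0,0,0,0],
])

```text
time: 28.95
tcp_pos: [0.4618, -0.1351, 0.0772]
orientation: [-3.141, 0.001, 2.851]
wrist_force: [-0.7, 0.3, 10.8]
finger_gap: 0.0141
```

Emit:
servo_tool([
  [0,0,-0.02,0,0],
  [0,0,0,0,0.25],
  [0,0,0,0,0.5],
  [0,0,0,0,0.5],
  [0,0,0,0,0.5],
  [0,0,0,0,0.5],
  [0,0,0,0,0.5],
])

```text
time: 29.65
tcp_pos: [0.4615, -0.135, 0.0772]
orientation: [-3.142, 0.0, 2.851]
wrist_force: [-0.1, 0.5, -0.4]
finger_gap: 0.0455
```

Emit:
servo_tool([
  [0,0,-0.2,0,0.5],
  [0,0,-0.5,0,0.5],
  [0,0,-1,0,0.5],
  [0,0,-1,0,0.5],
  [0,0,-1,0,0.5],
  [0,0,-1,0,0.5],
  [0,0,-0.5,0,0.5],
  [0,0,0,0,0.5],
  [0,0,0,0,0.5],
])

```text
time: 30.55
tcp_pos: [0.4613, -0.1349, 0.207]
orientation: [3.142, 0.0, 2.851]
wrist_force: [-0.2, 0.5, -0.2]
finger_gap: 0.0453
```

```bash
python3 - <<'E'
from h import *
b,o=snap('side','s7.png');print(o['time'],o['tcp_pos'],o['wrist_force'],o['finger_gap'])
S=cam('side'); print(proj(S,[[.465,-.1345,.008+.06],[.465,-.1345,.112],[.465,-.1345,.154],[.465,-.1345,.03]]))
# brown grip / steel at expected height: columns of non-background along vertical
for r in range(215,300,6): print(r,''.join('#' if v<110 else ('o' if v<180 else '.') for v in cv2.cvtColor(b,cv2.COLOR_BGR2GRAY)[r,235:300]))
E
```

```text
30.55 [ 0.46132738 -0.13488506  0.20695997] [-0.15330148  0.45075428 -0.20917469] 0.045302743570461886
[[260.87716508 258.71896939]
 [260.00628894 240.84490966]
 [259.14688556 223.16923967]
 [261.606079   273.65045856]]
215 ####ooooooooo#oooo###oooo#####o..ooooo###########################
221 ####ooooooooooo######oo.o##########ooooo..o####o#ooo#############
227 ############o..oooo##########oo.o#ooooooo..ooooo.oo##############
233 ##################oo#########oo##################################
239 #################################################################
245 .....o###########################################################
251 ............o#########o####oo###################o................
257 o..................o######oooo...................................
263 ......................o###oo#o................o###############ooo
269 ...............o###############o.......oo........................
275 ..............o###############o........o#........................
281 #############################o........o#o........................
287 ooo.oooooooo###########oo#ooooooo#oooo#o.........................
293 #######################################o.........................
299 #####################o..o#oo#o.oo.oo.............................
```

```bash
python3 - <<'E'
from h import *
g=lambda n:cv2.cvtColor(cv2.imread('pics/'+n),cv2.COLOR_BGR2GRAY)[240:266,283:318]
a,b,c=g('s7.png').astype(int),g('s4.png').astype(int),g('side0.png').astype(int)
print('keeper area diff to open view',abs(a-b).mean(),'to shut view',abs(a-c).mean())
# sign position from the wrist: bar ends (grey, z .112) not needed; bystanders by side view diff
A,B=cv2.imread('pics/s7.png').astype(int),cv2.imread('pics/side0.png').astype(int)
d=abs(A-B).max(2); print('cup',d[320:362,244:276].mean(),'stamp',d[352:390,290:315].mean(),'tablet',d[236:270,197:240].mean())
ctrl.close_job(); print(ctrl.get_obs()['time'])
E
```

```text
keeper area diff to open view 17.895604395604394 to shut view 24.146153846153847
cup 5.963541666666667 stamp 4.484210526315789 tablet 4.046511627906977
the job is handed in; nothing more can be done
the job is handed in; nothing more can be done
```

I pressed the keeper open, drew the sign off the peg, and set it down in the holder's slot. I handed the job in at about 31 s of the 62 s allowed; no verdict is reported.

- **Keeper:** The highest force read was about 5 N, falling to zero about 22 mm into the press. I stopped at about 24 mm without feeling the hard stop. The pictures after the press and after the sign came off showed the flap lying open.
- **Drawing off:** I gripped the sign by its grip, raised it about 14 mm and drew it out along the peg. Horizontal forces stayed within about 1 N.
- **Placing:** I aligned the sign to the slot from one close wrist picture. It slid down with no force until the floor, where the last nudge peaked at about 11 N. It touched within 0.5 mm of the height I had worked out.
- **Release:** I opened the fingers and raised the tool 130 mm, clear of everything.

Last checks:
- **Sign:** A coarse check of pixels in the final side image suggests the sign is standing in the slot. I did not measure its lean separately.
- **Keeper:** The check that it stayed open was weak. Its area matched the open view better than the shut one (17.9 against 24.1), but not clearly.
- **Bystanders:** The cup, stamp and tablet areas looked unchanged. I did not compare the dish.

**Disagreement:** The fingertips ended about 40 mm short of the stated TCP in the side and wrist views. The first touch on the keeper fits that, so I set heights from the pictures and the felt contacts.

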